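Unclamp a fired bowl and show its inside to the inspection camera

ROBOT

A 7-joint arm with a two-finger parallel gripper is mounted at the origin on the work surface. World frame = base frame: x ahead of the robot, y to its left, z up, the work surface at z = 0. Lengths are in m, angles in rad, forces in N, time in s.
With the tool pointing down it reaches from about 0.35 to 0.9 m from the base axis. Payload 8.1 kg.
Tool frame: the origin (TCP) lies at the very end of the fingers, on their centre line; the grasp point (between the pads) lies arm.hold_point_z behind it (arm.hold_point_z is the distance from the TCP to the grasp point, in m); z points along the fingers, y is the line along which they close (so a half turn about z gives the same grasp; the last joint's range is limited). The gripper opens to 92 mm and grips with 3 to 60 N. Pads are 19 mm wide; open, the fingers measure 130 mm over their backs; the gripper's body (75 mm by 190 mm) begins 47 mm behind the grasp point.
Start: joints at [1.133, 0.434, 0.025, 1.573, -0.012, 1.134, -0.075], TCP at [0.205, -0.59, 0.227] pointing down, gripper open.
Joint ranges: [-2.62, 2.62], [-0.44, 2.09], [-1.27, 1.32], [0.08, 2.57], [-1.32, 4.46], [0.12, 2], [-2.74, 2.74]. Speed limits (rad/s): [2.22, 2.22, 3.01, 3.01, 3.14, 3.14, 3.14].

INTERFACE

Orientations are given as a rotation vector (axis times angle).
In Python, from cell import arm, vision, job, cut_out gives the robot as it stands. The module is installed in compiled form; this text tells all that it offers.
- The arm moves only by the tool play_rows, never from a script. Its argument "increments" is text: rows parted by semicolons, each of 5 numbers parted by spaces: the shift along the tool's x, y, z in cm, then the turn about the tool's z in degrees, then the opening, from -1 (shut) to 1 (fully open), so that 0 is half open. A call has 1 to 5 rows; each row shifts and turns the commanded pose from where the row before left it, along the tool's axes as they then stand; what a row does not reach is not made up. A row lasts 1/12 s, in which the tool goes at most 41.7 mm and 7.16 degrees, less where a joint would pass 70% of its speed; a pose out of reach is approached as far as the arm can. A call is refused whole if a number of a shift passes 4.17 or a number of a turn 7.16, either way. A call with a gripper value outside its range is refused whole. The fingers move at their own pace and stop on an object; "grip_force" is the grip in N (left out, the last holds). Time passes only in rows, so rows that do not move let the fingers close. It gives the time, the measured TCP pose, the force, the opening and the grip force at its end, in the units of the state.
- arm.observe(): the state, without advancing time (a new reading comes with each control period).
- vision.get_image(name): name is "scene" or "top" or "wrist"; returns a dict with "frame" (480x640x3 uint8, red, green, blue), "z_map" (480x640 float32, m along the optical axis (not along the pixel's ray), 0 where there is no reading), "mtx" (3x3 intrinsics, pixels), "cam_to_world" (4x4, takes a point from camera to world coordinates). Camera axes: x right, y up, looking along -z (the intrinsics and any distortion apply to the point x, -y, -z); pixel columns grow to the right and rows downward; lengths in m; the calibration is good to about 2 mm. A picture is of the moment at which its call begins.
- job.sign_off(): hands the job in; it is judged then, once.
Trained networks look in a picture, given as the dict that the camera call returned (one of the last four; its "shot" number tells which), for a name from the list of things; names that differ only in an ending like _2 or _b are one class to them, and where a whole thing is asked for, a point or a joint stands for the part that bears it (a point fixed in the world has none). Each returns a list of dicts, best first, with "confidence" (0 to 1); they miss things now and then, are a little off and sometimes report something else, mostly with a low value. They report only what shows in the picture. A call takes as long as a camera call. They do not tell look-alikes from the thing itself.
- cut_out(query, picture): "mask" (480x640 bool, what is visible of it) and "point" ([row, column] in pixels, amid what is visible of it).
The state is a dict: "clock": time; "joints": joint angles; "dq": joint speeds; "joint_efforts": joint torques, N m; "position": TCP position; "ee_rot": TCP orientation; "force": force on the tool from outside, world axes, zero at the start; "ft_torque": the same for the moment, N m; "width": opening from 0.0 (shut) to 1.0 (fully open); "gripper_force": force on a finger pad.
Only numpy, scipy, OpenCV 4.12 (cv2) and the standard library are available. Lean on these libraries where they do the work, as an engineer would, in place of code of your own. Each camera call takes 0.05 s, during which the arm holds its last target. There are 200 camera calls.

TASK

Turn both hex-headed hold-downs on the banding wheel anticlockwise by about a quarter turn so that their fingers swing clear of the bowl, then lift the upside-down bowl off the wheel and present it to the inspection camera: mouth towards the lens and square to it, centred on the camera's line of sight, the rim 150 mm in front of the glass. Finish while still holding the bowl there, steady in the air; do not touch the camera or its stand, and leave the other pottery and tools where they are.

Things in the scene. Friction and masses are not known exactly. Their poses are not given: they have to be found in the camera images.
- wheel: the fixed banding wheel: a round flat aluminium head 260 mm across, its top 30 mm above the table; it does not turn. Origin: on its axis at table height; z up. The two hold-downs stand on the head 100 mm from the axis, at +y (hold_a) and -y (hold_b) of this frame
- hold_a_top (a point): centre of the top face of the hex head of hold-down a, 52 mm above the wheel head. Steel hold-down on a vertical spindle: hex head 30 mm across flats, 34 mm tall (from 18 to 52 mm above the wheel head); under it, rigidly joined, a flat finger 14 mm wide reaching 42 mm from the axis, its top 16 mm above the wheel head. x points along the finger, z up; one pair of the hex's flats faces +y and -y
- hold_b_top (a point): the same for the identical hold-down b on the opposite side
- hold_a (a joint): angle of hold-down a: 0 = finger points at the wheel's centre, over the bowl's rim; grows as it is turned anticlockwise seen from above, to a stop at 1.6 (quarter turn); starts anywhere from -0.25 to 0.25. Slight friction (about 0.12 N m), it stays where it is left. The finger's tip overlaps the rim by 8 mm at 0 and is clear of it beyond about 0.7
- hold_b (a joint): the same for hold-down b (also anticlockwise from above)
- bowl: brown fired clay bowl, about 0.28 kg, lying upside down in the middle of the wheel head under the two fingers: 65 mm tall, flat flared rim 132 mm across and 8 mm thick, walls narrowing upwards to about 56 mm across, and on top a round solid foot 48 mm across and 20 mm tall (the top 20 mm of the bowl), good to grip. Origin: centre of the mouth in the plane of the rim; z from mouth to foot (up at the start)
- bowl_foot (a point): centre of the end face of the bowl's foot, 65 mm along the bowl's z from its origin
- inspcam: black inspection camera on a low fixed stand: round lens barrel 40 mm across with a flat white ring light 68 mm across, 6 mm behind the glass. Origin: centre of the front glass, 110 mm above the table; z: the line of sight out of the glass, which leans 30 degrees from vertical, roughly towards the robot (the stand's yaw varies). The body, a 50 mm cube, lies behind the glass
- dish_a: bystander: open clay dish standing upright, 110 mm across, 40 mm tall; origin under its centre
- dish_b: bystander: open clay dish standing upright, 110 mm across, 40 mm tall; origin under its centre
- dish_c: bystander: open clay dish standing upright, 110 mm across, 40 mm tall; origin under its centre
- jar: bystander: closed jar, 70 mm across, 90 mm tall; origin under its centre
- rib: bystander: flat wooden rib 100 x 50 x 8 mm; origin under its centre
- stone: bystander: grey grinding stone 120 x 40 x 25 mm; origin under its centre
- brush: bystander: brush lying on the table along its x axis
- camstand: the camera's stand: a steel base plate 90 mm square and 10 mm thick with a short post, carrying the camera; origin on the table, straight under the glass, the plate's centre 20 mm from it along +x (away from the robot at yaw 0)
There are look-alikes about, which are no part of the job. What is shaped like the bowl but blue or green is not meant.

How it is judged:
On the way, in this order (a step that is already met when the one before it is completed fails the run):
1. both hold-downs are turned clear while the bowl still lies on the wheel (value of joint each of hold_a, hold_b above 1 rad and z of bowl in the frame of wheel below 0.04 m and horizontal distance between bowl and wheel below 0.02 m), for 0.1 s.
2. the bowl is lifted off the wheel in the gripper (z of bowl in the frame of wheel above 0.06 m and contact force between bowl and the fingers above 1 N and contact force between bowl and wheel below 0.2 N), for 0.1 s.
At the end, for the whole second after the job is handed in: The gripper holds the bowl still in the air, mouth to the lens: mouth centre within 20 mm of the line of sight (camera x and y), 130 to 170 mm in front of the glass, axis within 0.15 rad of the line of sight; both hold-downs still turned beyond 1.0 rad (x of bowl in the frame of inspcam between -0.02 and 0.02 m and y of bowl in the frame of inspcam between -0.02 and 0.02 m and z of bowl in the frame of inspcam between 0.13 and 0.17 m and z of bowl_foot in the frame of inspcam above 0.19 m and angle between the z axis of bowl and the z axis of inspcam, either way round below 0.15 rad and linear speed of bowl below 0.02 m/s and angular speed of bowl below 0.15 rad/s and contact force between bowl and the fingers above 1 N and contact force between bowl and wheel below 0.2 N and value of joint each of hold_a, hold_b above 1 rad); the arm keeps its last pose, push and grip.
It fails at once if the camera or its stand is touched (contact force between camstand and anything else above 1 N).
It fails at once if the other pottery or tools are disturbed (moved more than 40 mm) (distance of any of dish_a, dish_b, dish_c, jar, rib, stone, brush from where it was at the start of the episode above 0.04 m).
It also fails if it takes over 64 s, if anything falls off the work surface, if the arm or the gripper's body presses on something with over 40 N, if the wrist force passes 120 N, or if a joint passes its speed limit or range.

## Working session

There is one attempt and no reset: what is moved stays moved. The work goes in short steps, Python scripts to look and compute and a tool call to move; the robot and the scene stay as the last step left them, time stands still between calls to the robot, and variables do not carry over. Pictures are saved under pics/ and viewed, at most 10 in all, crops included, and the job is handed in when it is done.

Besides the shell and the picture viewer there is one more tool, called by a JSON object that holds its "method" and its "body". play_rows: Moves the arm, as the interface text tells. Its arguments: {"type":"object","properties":{"increments":{"type":"string"},"grip_force":{"type":"number"}},"required":["increments"]}

```bash
mkdir -p pics
cat > h.py <<'E'
import numpy as np, cv2
from scipy.spatial.transform import Rotation as R
from cell import arm, vision, job, cut_out
def pts(p):
    z=p["z_map"]; K=p["mtx"]; v,u=np.mgrid[:480,:640]
    c=np.stack([(u-K[0,2])/K[0,0]*z,-(v-K[1,2])/K[1,1]*z,-z],-1)
    T=p["cam_to_world"]; w=c@T[:3,:3].T+T[:3,3]; w[z<=0]=np.nan; return w
def save(p,n,crop=None,s=1):
    f=p["frame"][:,:,::-1]
    if crop: f=f[crop[0]:crop[1],crop[2]:crop[3]]
    cv2.imwrite("pics/"+n,cv2.resize(f,None,fx=s,fy=s,interpolation=cv2.INTER_CUBIC))
E
python3 - <<'E'
from h import *
s=arm.observe(); print({k:np.round(v,3) for k,v in s.items()}); print([a for a in dir(arm) if a[0]!='_'], getattr(arm,'hold_point_z',None))
a=vision.get_image("top"); b=vision.get_image("scene")
print(a["mtx"],a["cam_to_world"].round(3))
cv2.imwrite("pics/a.png",cv2.resize(np.hstack([a["frame"],b["frame"]])[:,:,::-1],(800,300)))
save(a,"top.png",s=1.25)
for n in ["wheel","bowl","hold_a_top","inspcam"]:
    for p,nm in((a,"top"),(b,"scene")):
        w=pts(p)
        for d in cut_out(n,p)[:4]:
            m=d["mask"]; print(n,nm,round(d["confidence"],2),np.round(d["point"]),m.sum(),np.nanmedian(w[m],0).round(3),np.nanmax(w[m][:,2]).round(3))
E
```

```text
{'clock': np.float64(0.0), 'joints': array([ 1.133,  0.435,  0.025,  1.574, -0.012,  1.134, -0.075]), 'dq': array([-0.   ,  0.001,  0.   ,  0.   , -0.001, -0.002, -0.002]), 'joint_efforts': array([-0.0000e+00, -6.6786e+01,  9.8400e-01, -3.1446e+01, -6.1000e-02,
        4.3000e-02,  0.0000e+00]), 'position': array([ 0.205, -0.59 ,  0.226]), 'ee_rot': array([-3.096e+00, -5.230e-01,  1.000e-03]), 'force': array([ 0.394, -0.667, -0.852]), 'ft_torque': array([-0.023, -0.07 , -0.042]), 'gripper_force': np.float64(0.0), 'width': np.float64(1.003)}
['PlanningError', 'hold_point_z', 'observe'] 0.0188
[[612.2969924    0.         322.67330455]
 [  0.         612.2969924  228.6464408 ]
 [  0.           0.           1.        ]] [[-0.008  0.981 -0.194  0.23 ]
 [-1.    -0.011 -0.016 -0.017]
 [-0.018  0.194  0.981  1.515]
 [ 0.     0.     0.     1.   ]]
wheel top 0.76 [232. 234.] 6121 [0.53  0.172 0.031] 0.09
wheel top 0.16 [214. 290.] 243 [0.558 0.081 0.078] 0.09
bowl top 0.97 [154. 160.] 1946 [0.717 0.421 0.016] 0.075
bowl top 0.94 [152. 410.] 1956 [ 0.724 -0.216  0.016] 0.073
bowl top 0.91 [222. 254.] 2111 [0.529 0.166 0.046] 0.105
bowl top 0.67 [291. 152.] 2174 [0.37  0.421 0.017] 0.074
bowl scene 0.96 [180. 356.] 991 [0.288 0.271 0.019] 0.067
bowl scene 0.92 [177. 406.] 967 [0.397 0.409 0.021] 0.067
bowl scene 0.86 [230. 391.] 1414 [0.56  0.151 0.053] 0.097
bowl scene 0.67 [237. 507.] 1468 [0.745 0.407 0.021] 0.067
hold_a_top top 0.76 [232. 217.] 226 [0.508 0.26  0.079] 0.09
hold_a_top scene 0.71 [208. 406.] 191 [0.517 0.255 0.069] 0.083
inspcam top 0.95 [198. 422.] 746 [ 0.58  -0.228  0.106] 0.127
inspcam top 0.62 [261. 494.] 995 [ 0.44  -0.414  0.018] 0.031
inspcam scene 0.6 [315. 274.] 1249 [ 0.607 -0.238  0.086] 0.121
```

View pics/top.png

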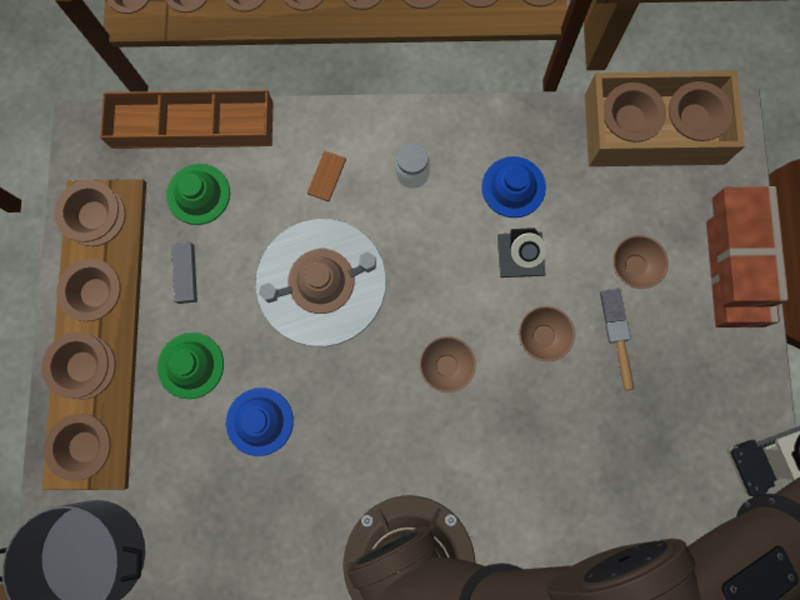

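Run:
```python
from h import *
a=vision.get_image("top"); w=pts(a)
save(a,"crop.png",(150,290,170,330),5)
# foot, hex heads around wheel; camera ring
def rep(n,m): 
    q=w[m]; print(n,m.sum(),np.nanmedian(q,0).round(4),"bbox mid",((np.nanmin(q,0)+np.nanmax(q,0))/2).round(4))
near=np.hypot(w[...,0]-.54,w[...,1]-.17)<.14
rep("foot",near&(w[...,2]>.089)&(np.hypot(w[...,0]-.54,w[...,1]-.17)<.05))
hm=near&(w[...,2]>.074)&(w[...,2]<.09)&(np.hypot(w[...,0]-.54,w[...,1]-.17)>.07)
n,l=cv2.connectedComponents(hm.astype(np.uint8))
for i in range(1,n): rep("hex%d"%i,l==i)
fm=near&(w[...,2]>.039)&(w[...,2]<.05)
rep("wheelhead",near&(abs(w[...,2]-.03)<.004))
f=a["frame"].astype(int)
c=(np.hypot(w[...,0]-.58,w[...,1]+.228)<.08)&(w[...,2]>.06)
wh=c&(f.min(-1)>150); rep("ring",wh)
q=w[wh]; q=q[~np.isnan(q).any(1)]; u,s,vt=np.linalg.svd(q-q.mean(0)); print("normal",vt[2],s)
```

```text
foot 311 [0.5353 0.1705 0.0956] bbox mid [0.5355 0.17   0.096 ]
hex1 137 [0.5642 0.0765 0.0825] bbox mid [0.5648 0.0768 0.0818]
hex2 140 [0.5061 0.2675 0.0825] bbox mid [0.5065 0.2677 0.0819]
wheelhead 4442 [0.5315 0.1727 0.0304] bbox mid [0.5363 0.1719 0.03  ]
ring 19 [ 0.6001 -0.2154  0.1181] bbox mid [ 0.5964 -0.2191  0.1174]
normal [-0.8754115  -0.47312839 -0.09901635] [0.04947357 0.01776351 0.01054541]
```

View pics/crop.png

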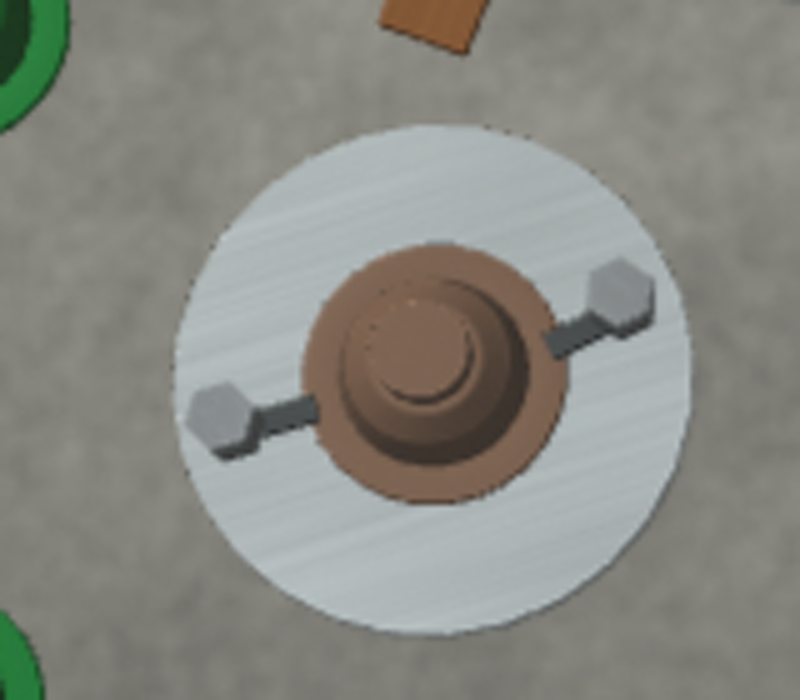

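The brown upside-down bowl is at crop (425,365), foot at (425,350). Hex a is at (222,415) and hex b at (620,290), both with fingers over the rim. The blue and green bowls are look-alikes and the other brown dishes stand upright, so only this bowl fits.

```bash
cat >> h.py <<'E'
def go(tgt,turn=None):
    s=arm.observe(); M=R.from_rotvec(s["ee_rot"]).as_matrix(); d=M.T@(np.array(tgt)-s["position"])*100
    y=np.degrees(np.arctan2(M[1,0],M[0,0])); print("pos",s["position"].round(4),"yaw x",y.round(1),"tilt",np.degrees(np.arccos(-M[2,2])).round(2),"q7",s["joints"][6].round(2),"w",s["width"].round(3),"t",s["clock"].round(2),"cm in tool:",d.round(2)); return d
E
python3 - <<'E'
from h import *
a=vision.get_image("top"); w=pts(a); f=a["frame"].astype(int)
for n,c in(("a",(.5063,.2677)),("b",(.5645,.0767))):
    r=np.hypot(w[...,0]-c[0],w[...,1]-c[1])
    m=(r<.06)&(r>.02)&(w[...,2]<.055)&(w[...,2]>.026)&(f.max(-1)<100)&(f[...,0]-f[...,2]<15)
    q=w[m]; e=np.degrees(np.arctan2(q[:,1].mean()-c[1],q[:,0].mean()-c[0])); print(n,m.sum(),q.mean(0),"finger yaw",e,np.degrees(np.arctan2(.172-c[1],.5355-c[0])))
go([.506,.267,.2])
m=(np.hypot(w[...,0]-.59,w[...,1]+.228)<.09)&(w[...,2]>.05)
print(cut_out("camstand",a)[0]["point"])
save(a,"cam.png",(170,240,385,455),8)
d={k:np.nanmedian(w[d["mask"]],0).round(3) for k in["dish_a","jar","stone","rib","brush"] for d in cut_out(k,a)[:1]}
print(d)
E
```

```text
a 52 [0.51389624 0.23751423 0.04605422] finger yaw -75.87482336246681 -73.0319952256237
b 56 [0.54957007 0.10570895 0.04612434] finger yaw 117.23336279002902 106.92512065613505Traceback (most recent call last):
  File "<stdin>", line 7, in <module>
  File "h.py", line 14, in go
    y=np.degrees(np.arctan2(M[1,0],M[0,0])); print("pos",s["position"].round(4),"yaw x",y.round(1),"tilt",np.degrees(np.arccos(-M[2,2])).round(2),"q7",s["joints"][6].round(2),"w",s["width"].round(3),"t",s["clock"].round(2),"cm in tool:",d.round(2)); return d
                                                                                                                                                                                   ^^^^^^^^^^^^^^^^
AttributeError: 'float' object has no attribute 'round'
```

```bash
sed -i 's/s\["clock"\].round(2)/round(float(s["clock"]),2)/;s/s\["width"\].round(3)/round(float(s["width"]),3)/' h.py
python3 - <<'E'
from h import *
go([.506,.267,.2])
E
```

```text
pos [ 0.2053 -0.5903  0.2268] yaw x 19.2 tilt 0.0 q7 -0.08 w 0.998 t 0.6 cm in tool: [ 56.56 -71.09   2.67]
```

{"method": "play_rows", "body": {"increments": "1.2 -1.5 0 0 0;2.4 -3.05 0 0 0;2.4 -3.05 0 0 0;2.4 -3.05 0 0 0;2.4 -3.05 0 0 0", "grip_force": 30}}

```text
clock: 1.02
position: [0.2626, -0.4238, 0.2267]
ee_rot: [3.097, 0.523, 0.0]
force: [1.2, 0.9, 0.1]
width: 0.685
gripper_force: 0.0
```

{"method": "play_rows", "body": {"increments": "2.4 -3.05 0 0 0;2.4 -3.05 0 0 0;2.4 -3.05 0 0 0;2.4 -3.05 0 0 0;2.4 -3.05 0 0 0"}}

```text
clock: 1.43
position: [0.3258, -0.2403, 0.227]
ee_rot: [3.097, 0.523, 0.001]
force: [0.8, -0.4, 0.8]
width: 0.499
gripper_force: 0.0
```

{"method": "play_rows", "body": {"increments": "2.4 -3.05 0 0 0;2.4 -3.05 0 0 0;2.4 -3.05 0 0 0;2.4 -3.05 0 0 0;2.4 -3.05 0 0 0"}}

```text
clock: 1.85
position: [0.3891, -0.0567, 0.2271]
ee_rot: [3.097, 0.523, 0.002]
force: [1.5, -0.7, -0.6]
width: 0.498
gripper_force: 0.0
```

{"method": "play_rows", "body": {"increments": "2.4 -3.05 0 0 0;2.4 -3.05 0 0 0;2.4 -3.05 0 0 0;2.4 -3.05 0 0 0;2.4 -3.05 0 0 0"}}

```text
clock: 2.27
position: [0.4524, 0.1268, 0.227]
ee_rot: [3.098, 0.523, 0.001]
force: [1.7, -0.9, -0.7]
width: 0.498
gripper_force: 0.0
```

{"method": "play_rows", "body": {"increments": "2.4 -3.05 0 0 0;2.4 -3.05 0 0 0;1.2 -1.5 0 0 0;0 0 0 0 0;0 0 0 0 0"}}

```text
clock: 2.68
position: [0.4836, 0.2174, 0.2264]
ee_rot: [-3.097, -0.527, 0.001]
force: [0.7, -0.4, -1.1]
width: 0.501
gripper_force: 0.0
```

Run:
```python
from h import *
go([.506,.267,.2]); print(arm.observe()["joints"].round(2))
p=vision.get_image("wrist"); w=pts(p); save(p,"w1.png")
q=w[(w[...,2]>.078)&(w[...,2]<.087)&(np.hypot(w[...,0]-.506,w[...,1]-.267)<.03)]
if len(q): print("hex a",len(q),q.mean(0),(q.max(0)+q.min(0))/2)
```

```text
pos [0.4836 0.2174 0.2264] yaw x 19.3 tilt 0.04 q7 -1.96 w 0.501 t 2.68 cm in tool: [ 3.76 -3.94  2.64]
[-0.09  0.34 -0.57  1.77  0.2   1.09 -1.96]
hex a 1550 [0.50730971 0.26393934 0.08285715] [0.50712608 0.26389529 0.08176693]
```

View pics/w1.png

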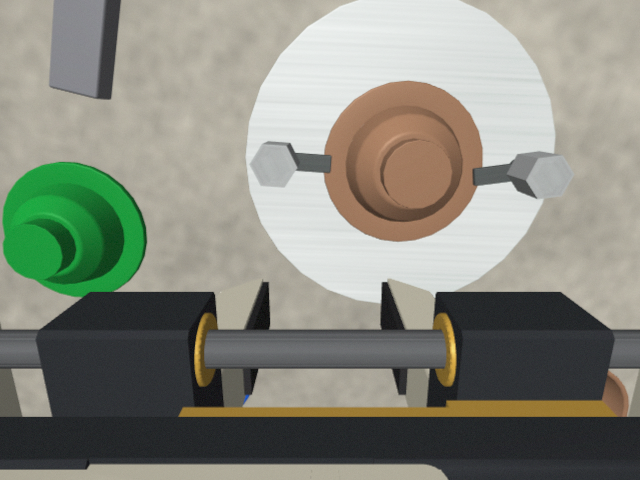

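Hex a is at px (273,164) with its finger pointing right; hex b is at px (545,175). The bowl foot is at px (417,173).

```bash
cat >> h.py <<'E'
def hexa(w,c,zlo=.0795):
    m=(w[...,2]>zlo)&(w[...,2]<.087)&(np.hypot(w[...,0]-c[0],w[...,1]-c[1])<.03); q=w[m][:,:2]; q0=q.mean(0)
    best=min((np.ptp((q-q0)@np.array([[np.cos(t+k),np.sin(t+k)] for k in np.arange(3)*np.pi/3]).T,axis=0).sum(),t) for t in np.radians(np.arange(0,60,.5)))
    print("hex",len(q),q0.round(4),"mean width",best[0]/3,"flat normals yaw mod 60",np.degrees(best[1]))
E
python3 - <<'E'
from h import *
p=vision.get_image("wrist"); w=pts(p); f=p["frame"].astype(int)
for c in((.507,.264),(.5645,.0767)):
    hexa(w,c)
    r=np.hypot(w[...,0]-c[0],w[...,1]-c[1])
    m=(r<.043)&(r>.02)&(abs(w[...,2]-.046)<.003)&(f.max(-1)<110)
    q=w[m]; e=np.degrees(np.arctan2(q[:,1].mean()-c[1],q[:,0].mean()-c[0])); print(m.sum(),q.mean(0),"finger yaw",e)
m=(w[...,2]>.09)&(np.hypot(w[...,0]-.5355,w[...,1]-.17)<.05); print("foot",w[m].mean(0))
E
```

```text
hex 1546 [0.5072 0.264 ] mean width 0.03012820508315836 flat normals yaw mod 60 15.5
473 [0.51558783 0.23432731 0.0468066 ] finger yaw -73.85857287462757
hex 1596 [0.5653 0.0735] mean width 0.030897596782665144 flat normals yaw mod 60 27.0
416 [0.55094239 0.10269466 0.04687772] finger yaw 117.54446060615581
foot [0.51946723 0.18945007 0.29890351]
```

{"method": "play_rows", "body": {"increments": "0 0 0 -6.55 0.2;0 0 0 -6.55 0.2;0 0 0 -6.55 0.2;0 0 0 -6.55 0.2;2.5 -0.85 0 0 0.2"}}

```text
clock: 3.2
position: [0.4951, 0.2338, 0.2266]
ee_rot: [2.893, 1.213, -0.004]
force: [1.0, -0.3, -0.6]
width: 0.601
gripper_force: 0.0
```

{"method": "play_rows", "body": {"increments": "2.57 -0.85 1 0 0.2;0 0 3 0 0.2;0 0 3 0 0.2;0 0 3 0 0.2;0 0 0 0 0.2"}}

```text
clock: 3.62
position: [0.5048, 0.2601, 0.1217]
ee_rot: [2.897, 1.208, -0.013]
force: [-0.6, -0.9, 0.3]
width: 0.601
gripper_force: 0.0
```

Run:
```python
from h import *
go([.507,.2655,.052])
p=vision.get_image("wrist"); w=pts(p); save(p,"w2.png")
for c in((.507,.264),(.5645,.0767)):
    try: hexa(w,c)
    except Exception as e: print(e)
t=vision.get_image("top"); save(t,"t2.png",(170,250,180,300),6)
```

```text
pos [0.5048 0.2601 0.1217] yaw x 45.3 tilt 0.51 q7 -1.69 w 0.601 t 3.62 cm in tool: [ 0.59 -0.22  6.97]
hex 3056 [0.5073 0.2644] mean width 0.03037826078269003 flat normals yaw mod 60 14.500000000000002
hex 96 [0.5707 0.0859] mean width 0.007504798069368236 flat normals yaw mod 60 11.0
```

View pics/w2.png

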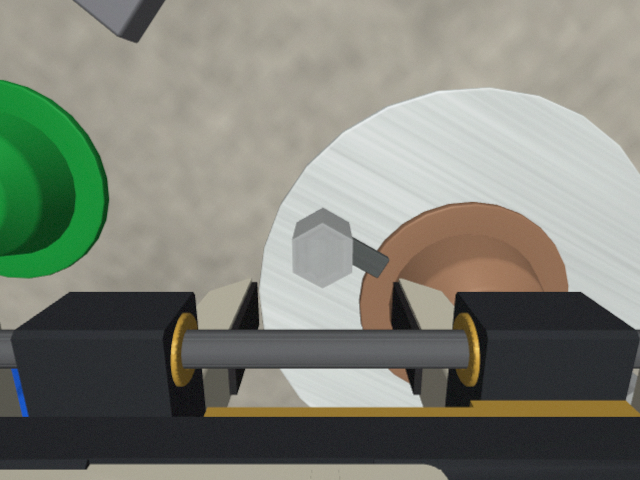

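The flats of hex a (px 322,248) face left and right, square to the fingers at cols 258 and 394. It is well lined up, so I'll settle and correct.

{"method": "play_rows", "body": {"increments": "0 0 0 0 0.2"}}

```text
clock: 3.8
position: [0.5082, 0.2643, 0.1287]
ee_rot: [2.899, 1.21, 0.003]
force: [0.2, -0.0, 0.8]
width: 0.597
gripper_force: 0.0
```

Run:
```python
from h import *
go([.507,.265,.052])
```

```text
pos [0.5082 0.2643 0.1287] yaw x 45.3 tilt 0.13 q7 -1.69 w 0.597 t 3.8 cm in tool: [-0.05 -0.14  7.67]
```

{"method": "play_rows", "body": {"increments": "0 -0.1 2.5 0 0.2;0 0 2.5 0 0.2;0 0 1.6 0 0.2;0 0 0.8 0 0.2;0 0 0 0 0.2"}}

```text
clock: 4.22
position: [0.5068, 0.2648, 0.0529]
ee_rot: [2.898, 1.211, -0.0]
force: [-0.4, 0.0, 0.3]
width: 0.598
gripper_force: 0.0
```

{"method": "play_rows", "body": {"increments": "0 0 0 0 -0.5;0 0 0 0 -0.6;0 0 0 0 -0.6;0 0 0 0 -0.6;0 0 0 0 -0.6", "grip_force": 30}}

```text
clock: 4.63
position: [0.5076, 0.265, 0.0537]
ee_rot: [2.898, 1.211, 0.003]
force: [2.0, -4.4, 5.4]
width: 0.327
gripper_force: 30.0
```

{"method": "play_rows", "body": {"increments": "0 0 0 -4 -0.6;0 0 0 -7 -0.6;0 0 0 -7 -0.6;0 0 0 -7 -0.6;0 0 0 -7 -0.6"}}

```text
clock: 5.05
position: [0.5083, 0.2646, 0.0537]
ee_rot: [2.446, 1.968, 0.003]
force: [3.5, -2.6, 4.2]
width: 0.324
gripper_force: 30.0
```

{"method": "play_rows", "body": {"increments": "0 0 0 -7 -0.6;0 0 0 -7 -0.6;0 0 0 -7 -0.6;0 0 0 -7 -0.6;0 0 0 -7 -0.6"}}

```text
clock: 5.47
position: [0.509, 0.2647, 0.0537]
ee_rot: [1.741, 2.611, 0.003]
force: [6.6, -2.2, 2.3]
width: 0.327
gripper_force: 30.0
```

{"method": "play_rows", "body": {"increments": "0 0 0 -7 -0.6;0 0 0 -3 -0.6;0 0 0 0 -0.6;0 0 0 0 0;0 0 0 0 0"}}

```text
clock: 5.88
position: [0.5067, 0.2651, 0.0529]
ee_rot: [1.515, 2.752, 0.0]
force: [-0.7, 0.1, -0.5]
width: 0.422
gripper_force: 0.0
```

Run:
```python
from h import *
go([.565,.075,.14])
```

```text
pos [0.5067 0.2651 0.0529] yaw x 122.3 tilt 0.01 q7 -0.63 w 0.422 t 5.88 cm in tool: [-19.18  -5.24  -8.71]
```

{"method": "play_rows", "body": {"increments": "0 0 -2 0 0;0 0 -3.5 0 0;0 0 -3.5 0 0.2;-1.5 -0.4 -1 0 0.2;-3.6 -1 0 0 0.2"}}

```text
clock: 6.3
position: [0.5212, 0.2212, 0.1571]
ee_rot: [1.502, 2.758, 0.012]
force: [0.7, 0.3, -0.9]
width: 0.594
gripper_force: 0.0
```

{"method": "play_rows", "body": {"increments": "-3.6 -1 0 0 0.2;-3.6 -1 0 0 0.2;-3.6 -1 0 0 0.2;-2.5 -0.6 0 2.6 0.2;-0.8 -0.24 0 2.7 0.2"}}

```text
clock: 6.72
position: [0.5658, 0.0691, 0.1519]
ee_rot: [1.65, 2.673, -0.004]
force: [0.7, -0.4, -0.1]
width: 0.601
gripper_force: 0.0
```

{"method": "play_rows", "body": {"increments": "0 0 0 0 0.2;0 0 0 0 0.2"}}

```text
clock: 6.88
position: [0.5643, 0.0751, 0.1527]
ee_rot: [-1.638, -2.68, 0.0]
force: [-0.4, -0.1, 0.2]
width: 0.6
gripper_force: 0.0
```

Run:
```python
from h import *
p=vision.get_image("wrist"); w=pts(p)
hexa(w,(.565,.0745))
t=vision.get_image("top"); w=pts(t); save(t,"t2.png",(170,250,180,300),6)
hexa(w,(.507,.266),.078); f=t["frame"].astype(int)
c=(.507,.265); r=np.hypot(w[...,0]-c[0],w[...,1]-c[1])
m=(r<.043)&(r>.02)&(abs(w[...,2]-.046)<.003)&(f.max(-1)<110)
q=w[m]; print(m.sum(),"finger a yaw",np.degrees(np.arctan2(q[:,1].mean()-c[1],q[:,0].mean()-c[0])))
go([.565,.0745,.054])
```

```text
hex 2305 [0.5651 0.073 ] mean width 0.030333182206206278 flat normals yaw mod 60 27.5
hex 123 [0.5069 0.2673] mean width 0.030376768494062473 flat normals yaw mod 60 30.5
20 finger a yaw 3.321278488769834
pos [0.5641 0.0767 0.1529] yaw x 117.3 tilt 0.04 q7 -0.26 w 0.6 t 6.98 cm in tool: [-0.24 -0.02  9.89]
```

{"method": "play_rows", "body": {"increments": "-0.2 0 2.5 0 0.2;0 0 3 0 0.2;0 0 2.5 0 0.2;0 0 1.4 0 0.2;0 0 0.5 0 0.2"}}

```text
clock: 7.4
position: [0.564, 0.0741, 0.0517]
ee_rot: [-1.634, -2.68, 0.003]
force: [0.6, -0.3, -0.6]
width: 0.6
gripper_force: 0.0
```

{"method": "play_rows", "body": {"increments": "0 0 0 0 -0.3;0 0 0 0 -0.6;0 0 0 0 -0.6;0 0 0 0 -0.6;0 0 0 0 -0.6"}}

```text
clock: 7.82
position: [0.5673, 0.0738, 0.0551]
ee_rot: [1.639, 2.678, 0.005]
force: [3.9, 3.9, 3.1]
width: 0.323
gripper_force: 30.0
```

{"method": "play_rows", "body": {"increments": "0 0 0 -4 -0.6;0 0 0 -7 -0.6;0 0 0 -7 -0.6;0 0 0 -7 -0.6;0 0 0 -7 -0.6"}}

```text
clock: 8.23
position: [0.5677, 0.0741, 0.0551]
ee_rot: [0.828, 3.027, 0.005]
force: [5.5, 4.3, -3.2]
width: 0.325
gripper_force: 30.0
```

{"method": "play_rows", "body": {"increments": "0 0 0 -7 -0.6;0 0 0 -7 -0.6;0 0 0 -7 -0.6;0 0 0 -7 -0.6;0 0 0 -7 -0.6"}}

```text
clock: 8.65
position: [0.5678, 0.0746, 0.0551]
ee_rot: [-0.12, 3.135, 0.005]
force: [6.0, 5.6, -3.2]
width: 0.326
gripper_force: 30.0
```

{"method": "play_rows", "body": {"increments": "0 0 0 -3 -0.6;0 0 0 0 -0.6;0 0 0 0 0;0 0 0 0 0;0 0 -2 0 0"}}

```text
clock: 9.07
position: [0.5639, 0.0713, 0.0712]
ee_rot: [0.192, -3.131, 0.003]
force: [-0.4, -0.6, -0.0]
width: 0.477
gripper_force: 0.0
```

{"method": "play_rows", "body": {"increments": "0 0 -3.5 0 0;0 0 -3.5 0 0.6;0 0 -3 0 0.6;0 0 0 0 0.6;0 0 0 0 0.6"}}

```text
clock: 9.48
position: [0.5664, 0.0731, 0.1757]
ee_rot: [-0.192, 3.132, -0.002]
force: [0.5, -0.0, -0.3]
width: 0.737
gripper_force: 0.0
```

Run:
```python
from h import *
go([.5355,.169,.17])
t=vision.get_image("top"); w=pts(t); f=t["frame"].astype(int)
for c in ((.507,.265),(.565,.0745)):
    r=np.hypot(w[...,0]-c[0],w[...,1]-c[1])
    m=(r<.043)&(r>.02)&(abs(w[...,2]-.046)<.003)&(f.max(-1)<110)
    q=w[m]; print(m.sum(),"finger yaw",np.degrees(np.arctan2(q[:,1].mean()-c[1],q[:,0].mean()-c[0])))
p=vision.get_image("wrist"); w=pts(p); 
m=(abs(w[...,2]-.095)<.004)&(np.hypot(w[...,0]-.5355,w[...,1]-.17)<.04); print("foot",m.sum(),w[m].mean(0))
save(p,"w3.png")
save(t,"cam.png",(170,240,385,455),8)
```

```text
pos [0.5664 0.0731 0.1757] yaw x -173.0 tilt 0.2 q7 0.85 w 0.737 t 9.48 cm in tool: [1.9  9.9  0.55]
17 finger yaw 5.27314130720227
29 finger yaw -175.49884818714176
foot 5209 [0.53534633 0.16550176 0.09577825]
```

View pics/w3.png

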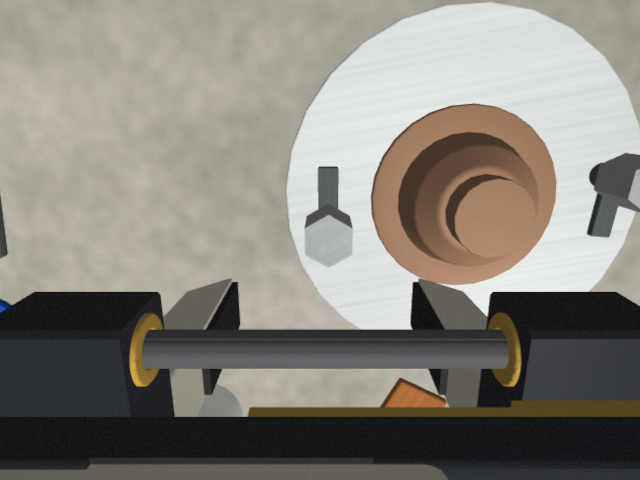

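Both fingers have swung clear: hex b is at px (328,242) and hex a is at the right edge. Next I need the inspection camera's pose.

View pics/cam.png

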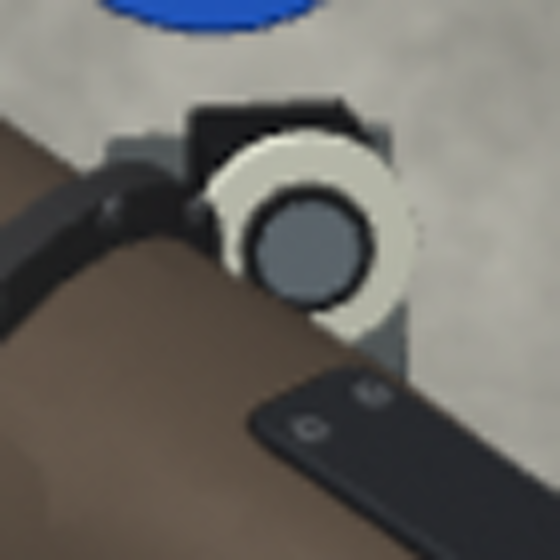

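Run:
```python
from h import *
t=vision.get_image("top"); s=vision.get_image("scene")
save(s,"sc.png",(270,370,210,340),6)
for p in(t,s):
    w=pts(p); f=p["frame"].astype(int); W=(f.min(-1)>170)&(np.hypot(w[...,0]-.58,w[...,1]+.225)<.1)&(w[...,2]>.07)
    q=w[W]; c=q.mean(0); u,sv,vt=np.linalg.svd(q-c); print(len(q),c.round(4),((q.max(0)+q.min(0))/2).round(4),q.min(0).round(3),q.max(0).round(3),vt[2].round(3),sv.round(3))
    print(p["cam_to_world"][:3,3].round(2))
    d=(np.hypot(w[...,0]-.58,w[...,1]+.225)<.1)&(abs(w[...,2]-.01)<.004); q=w[d][:,:2]
    print("plate",d.sum(),cv2.minAreaRect(q.astype(np.float32)))
```

```text
35 [ 0.5995 -0.2212  0.1181] [ 0.5966 -0.2223  0.1167] [ 0.588 -0.241  0.111] [ 0.605 -0.204  0.122] [-0.913 -0.312  0.264] [0.068 0.016 0.015]
[ 0.23 -0.02  1.52]
plate 144 ((0.6228246092796326, -0.25877922773361206), (0.17819488048553467, 0.09029754251241684), 54.27608871459961)
42 [ 0.6049 -0.2234  0.1164] [ 0.6032 -0.2238  0.1153] [ 0.596 -0.241  0.11 ] [ 0.61  -0.207  0.12 ] [ 0.319 -0.075 -0.945] [0.063 0.014 0.011]
[ 1.1  -0.49  0.81]
plate 758 ((0.6158154606819153, -0.24118421971797943), (0.1356031596660614, 0.08571459352970123), 45.309669494628906)
```

Run:
```python
from h import *
s=vision.get_image("scene"); t=vision.get_image("top")
for p in(s,t):
    w=pts(p); f=p["frame"].astype(int)
    for th in(110,130,150):
        W=(f.min(-1)>th)&(np.ptp(f,axis=-1)<40)&(np.hypot(w[...,0]-.6,w[...,1]+.222)<.06)&(w[...,2]>.075)
        q=w[W]; c=q.mean(0)
        # robust plane z=ax+by+c
        A=np.c_[q[:,:2]-c[:2],np.ones(len(q))]; k=np.ones(len(q),bool)
        for _ in range(5):
            x=np.linalg.lstsq(A[k],q[k,2],rcond=None)[0]; k=abs(A@x-q[:,2])<.004
        n=np.array([-x[0],-x[1],1]); n/=np.linalg.norm(n); q=q[k]
        print(th,len(q),((q.max(0)+q.min(0))/2).round(4),np.ptp(q,axis=0).round(3),"n",n.round(3),"lean",np.degrees(np.arccos(n[2])).round(1),"yaw",np.degrees(np.arctan2(n[1],n[0])).round(1))
```

```text
110 232 [ 0.581  -0.2325  0.1045] [0.06  0.067 0.034] n [-0.466 -0.024  0.884] lean 27.8 yaw -177.1
130 193 [ 0.582  -0.2318  0.1052] [0.056 0.065 0.033] n [-0.468 -0.017  0.884] lean 27.9 yaw -177.9
150 95 [ 0.5918 -0.2253  0.1109] [0.037 0.052 0.021] n [-0.351  0.067  0.934] lean 21.0 yaw 169.3
110 196 [ 0.5789 -0.2333  0.1074] [0.054 0.061 0.036] n [-0.48  -0.022  0.877] lean 28.7 yaw -177.4
130 190 [ 0.5789 -0.2333  0.1074] [0.054 0.061 0.036] n [-0.482 -0.021  0.876] lean 28.9 yaw -177.5
150 171 [ 0.5779 -0.2337  0.106 ] [0.052 0.06  0.033] n [-0.494 -0.021  0.869] lean 29.6 yaw -177.6
```

View pics/sc.png

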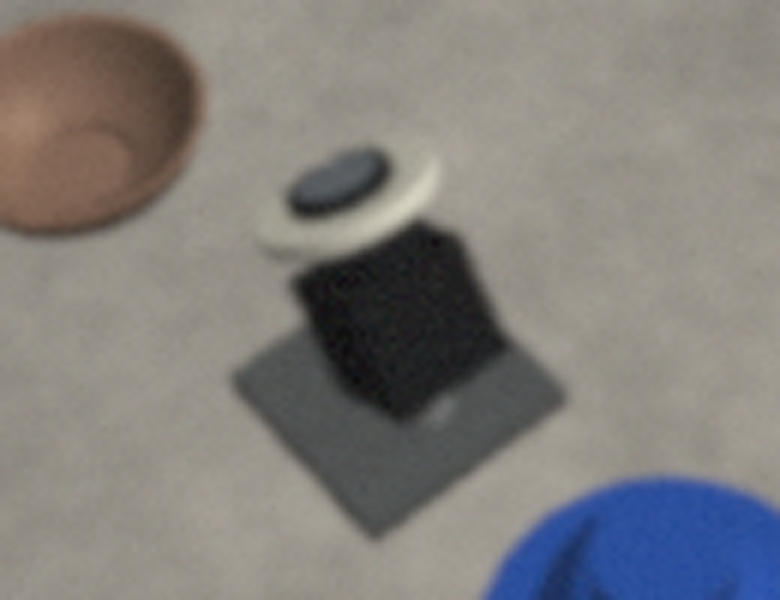

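The camera axis leans about 29° at yaw -177.5°, with the glass at about (.577,-.233,.110). That agrees with the given height and lean. The tool stays vertical, so I'll grip the foot, tilt the bowl 30° in the pads by lowering its rim onto hex b's flat, then turn and present it.

{"method": "play_rows", "body": {"increments": "0.6 3.2 0 0 0.6;0.7 3.3 0 0 0.6;0.6 3.2 0 0 0.6;0 0 0 7 0.6;0 0 0 7 0.6"}}

```text
clock: 10.2
position: [0.5334, 0.1695, 0.1732]
ee_rot: [-0.19, -3.134, -0.002]
force: [1.1, -0.3, 0.3]
width: 0.796
gripper_force: 0.0
```

{"method": "play_rows", "body": {"increments": "0 0 0 7.1 0.6;0 0 0 7.1 0.6;0 0 0 7.1 0.6;0 0 0 7.1 0.6;0 0 0 7.1 0.6"}}

```text
clock: 10.62
position: [0.5345, 0.1668, 0.173]
ee_rot: [-1.145, -2.924, 0.001]
force: [-0.0, 0.4, -0.4]
width: 0.798
gripper_force: 0.0
```

{"method": "play_rows", "body": {"increments": "0 0 0 7.1 0.6;0 0 0 7.1 0.6;0 0 0 7.1 0.6;0 0 0 7.1 0.6;0 0 0 7.1 0.6"}}

```text
clock: 11.03
position: [0.5345, 0.1669, 0.173]
ee_rot: [-1.982, -2.436, 0.002]
force: [0.8, -0.3, 0.1]
width: 0.8
gripper_force: 0.0
```

{"method": "play_rows", "body": {"increments": "0 0 0 7 0.6;0 0 0 0 0.6;0 0 0 0 0.6;0 0 0 0 0.6"}}

```text
clock: 11.37
position: [0.5347, 0.167, 0.1733]
ee_rot: [-2.116, -2.322, 0.001]
force: [1.3, 0.3, 0.3]
width: 0.798
gripper_force: 0.0
```

Run:
```python
from h import *
go([.5354,.167,.081])
p=vision.get_image("wrist"); w=pts(p)
m=(abs(w[...,2]-.095)<.004)&(np.hypot(w[...,0]-.5355,w[...,1]-.17)<.04); print("foot",m.sum(),w[m].mean(0),np.ptp(w[m],axis=0))
```

```text
pos [0.5347 0.167  0.1733] yaw x 95.3 tilt 0.04 q7 -0.69 w 0.798 t 11.37 cm in tool: [-0.    0.08  9.23]
foot 4889 [0.53574787 0.16766438 0.09595039] [0.04714008 0.0480102  0.00747891]
```

{"method": "play_rows", "body": {"increments": "0 0.1 2.5 0 0.6;0 0 3 0 0.6;0 0 2.5 0 0.6;0 0 1.2 0 0.6;0 0 0 0 0.6"}}

```text
clock: 11.83
position: [0.5342, 0.1662, 0.0791]
ee_rot: [-2.117, -2.318, 0.006]
force: [-0.7, -0.6, 0.2]
width: 0.802
gripper_force: 0.0
```

{"method": "play_rows", "body": {"increments": "0 0 0 0 0.3;0 0 0 0 -0.2;0 0 0 0 -0.2;0 0 0 0 -0.2;0 0 0 0 -0.2", "grip_force": 40}}

```text
clock: 12.25
position: [0.5368, 0.1674, 0.0829]
ee_rot: [2.12, 2.317, 0.003]
force: [0.3, -0.1, 4.6]
width: 0.512
gripper_force: 40.0
```

Run:
```python
from h import *
go([.5725,0,.16]); print(arm.observe()["gripper_force"])
```

```text
pos [0.5368 0.1674 0.0829] yaw x 95.1 tilt 0.13 q7 -0.79 w 0.512 t 12.25 cm in tool: [-16.99   2.1   -7.71]
40.00517249107361
```

{"method": "play_rows", "body": {"increments": "0 0 -1 0 -0.2;0 0 -2 0 -0.2;0 0 -2.5 0 -0.2;0 0 -2.5 0 -0.2;0 0 -0.7 0 -0.2"}}

```text
clock: 12.67
position: [0.537, 0.1682, 0.1727]
ee_rot: [2.119, 2.317, 0.006]
force: [0.8, 1.5, -2.4]
width: 0.511
gripper_force: 40.0
```

{"method": "play_rows", "body": {"increments": "0 0 0 0 -0.2;-1.5 0.2 0 0 -0.2;-3 0.4 0 0 -0.2;-3 0.4 0 0 -0.2;-3 0.4 0 0 -0.2"}}

```text
clock: 13.08
position: [0.5582, 0.0623, 0.1671]
ee_rot: [-2.119, -2.318, 0.003]
force: [0.8, -0.1, -4.2]
width: 0.509
gripper_force: 40.0
```

{"method": "play_rows", "body": {"increments": "-3 0.4 0 0 -0.2;-2 0.2 0 0 -0.2;-1.4 0.1 0 0 -0.2;0 0 0 0 -0.2;0 0 0 0 -0.2"}}

```text
clock: 13.5
position: [0.571, 0.0004, 0.1677]
ee_rot: [-2.121, -2.315, 0.001]
force: [-0.5, 1.3, -3.4]
width: 0.514
gripper_force: 40.0
```

Run:
```python
from h import *
go([.5725,0,.137])
s=vision.get_image("scene"); save(s,"sc2.png",(150,350,250,490),3)
t=vision.get_image("top"); w=pts(t); hexa(w,(.5655,.0755),.078)
```

```text
pos [5.710e-01 4.000e-04 1.677e-01] yaw x 95.0 tilt 0.1 q7 -0.39 w 0.514 t 13.5 cm in tool: [-0.05  0.15  3.07]
hex 85 [0.5642 0.0803] mean width 0.025884706913903904 flat normals yaw mod 60 41.0
```

View pics/sc2.png

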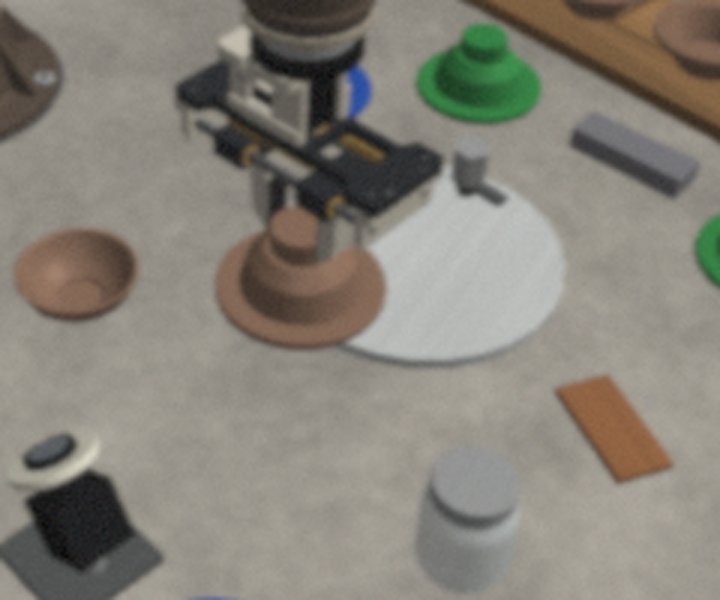

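The bowl is gripped level (foot at px (295,235)) just beside hex b. I'll now lower it onto the hex and tilt it at a lighter grip.

{"method": "play_rows", "body": {"increments": "0 0 1 0 -0.2;0 0 1.5 0 -0.2;0 0 0.7 0 -0.2;-0.23 0 0.28 0 -0.2;-0.23 0 0.28 0 -0.2", "grip_force": 22}}

```text
clock: 14.02
position: [0.5719, -0.0031, 0.1307]
ee_rot: [-2.118, -2.319, 0.0]
force: [-0.3, 1.0, -1.9]
width: 0.513
gripper_force: 22.0
```

{"method": "play_rows", "body": {"increments": "-0.23 0 0.28 0 -0.2;-0.23 0 0.29 0 -0.2;-0.18 0 0.32 0 -0.2;-0.18 0 0.32 0 -0.2;0 0 0 0 -0.2"}}

```text
clock: 14.43
position: [0.5731, -0.0132, 0.1186]
ee_rot: [2.122, 2.316, -0.001]
force: [1.3, -2.0, -0.6]
width: 0.513
gripper_force: 22.0
```

```bash
cat >> h.py <<'E'
def bowl(near,zlo,names=("scene","top")):
    for n in names:
        p=vision.get_image(n); w=pts(p); f=p["frame"].astype(int)
        m=(np.linalg.norm(w-np.array(near),axis=-1)<.11)&(f[...,0]-f[...,2]>25)&(w[...,2]>zlo)
        k,l,st,_=cv2.connectedComponentsWithStats(m.astype(np.uint8)); m=l==1+st[1:,4].argmax()
        np.save(n+"_b.npy",w[m]); print(n,m.sum(),np.nanmin(w[m],0).round(3),np.nanmax(w[m],0).round(3))
E
cat > fit.py <<'E'
from h import *
from scipy.optimize import least_squares
# profile of bowl outer surface (r,z)
prof=np.array([[66,0],[66,8],[50,8],[28,45],[24,45],[24,65],[0,65]])/1e3
def dist(q,x):
    n=R.from_rotvec([x[3],x[4],0]).as_matrix()[:,2]; d=q-x[:3]; z=d@n; r=np.linalg.norm(d-np.outer(z,n),axis=1)
    P=np.c_[r,z]; D=[]
    for a,b in zip(prof[:-1],prof[1:]):
        t=np.clip((P-a)@(b-a)/((b-a)@(b-a)),0,1); D.append(np.linalg.norm(P-a-t[:,None]*(b-a),axis=1))
    return np.min(D,0)
def fit(q,x0):
    s=least_squares(lambda x:dist(q,x),x0,loss="soft_l1",f_scale=.003); x=s.x; n=R.from_rotvec([x[3],x[4],0]).as_matrix()[:,2]
    print("mouth",x[:3].round(4),"axis",n.round(3),"lean",np.degrees(np.arccos(n[2])).round(1),"az",np.degrees(np.arctan2(n[1],n[0])).round(1),"rms mm",(1e3*np.sqrt(np.mean(dist(q,x)**2))).round(2)); return x[:3],n
E
python3 - <<'E'
from fit import *
go([.5725,0,.137])
s=arm.observe(); print(s["force"].round(1),s["gripper_force"])
bowl((.575,0,.1),.04)
for n in("scene","top"): fit(np.load(n+"_b.npy"),[.572,0.02,.06,.2,0])
E
```

```text
pos [ 0.5731 -0.0132  0.1186] yaw x 95.0 tilt 0.03 q7 -0.42 w 0.513 t 14.43 cm in tool: [ 1.32  0.06 -1.84]
[ 1.3 -2.  -0.6] 21.998265981674194
scene 1425 [ 0.508 -0.062  0.055] [0.639 0.057 0.133]
top 561 [0.509 0.024 0.077] [0.621 0.065 0.118]
mouth [0.5746 0.0028 0.0657] axis [ 0.032 -0.253  0.967] lean 14.8 az -82.7 rms mm 2.27
mouth [0.5709 0.0019 0.0733] axis [ 0.019 -0.128  0.992] lean 7.5 az -81.6 rms mm 2.84
```

The tilt works, about 15° so far. Continuing.

{"method": "play_rows", "body": {"increments": "-0.17 0 0.28 0 -0.2;-0.17 0 0.28 0 -0.2;-0.16 0 0.36 0 -0.2;-0.16 0 0.36 0 -0.2;-0.12 0 0.36 0 -0.2"}}

```text
clock: 14.95
position: [0.5735, -0.0202, 0.1021]
ee_rot: [-2.121, -2.317, 0.0]
force: [0.7, -1.4, -0.6]
width: 0.513
gripper_force: 22.0
```

{"method": "play_rows", "body": {"increments": "-0.1 0 0.3 0 -0.2;0 0 0 0 -0.2;0 0 0 0 -0.2"}}

```text
clock: 15.2
position: [0.5735, -0.0211, 0.0993]
ee_rot: [-2.121, -2.317, 0.001]
force: [0.8, -2.0, -0.7]
width: 0.513
gripper_force: 22.0
```

Run:
```python
from fit import *
go([.5725,0,.137])
s=arm.observe(); print(s["force"].round(1),s["gripper_force"])
bowl((.575,0,.09),.01)
for n in("scene","top"): fit(np.load(n+"_b.npy"),[.572,0.02,.06,.4,0])
```

```text
pos [ 0.5735 -0.0211  0.0993] yaw x 95.1 tilt 0.03 q7 -0.42 w 0.513 t 15.2 cm in tool: [ 2.11  0.08 -3.77]
[ 0.8 -2.  -0.7] 21.999835968017578
scene 1216 [ 0.51  -0.052  0.023] [0.639 0.051 0.115]
top 740 [0.505 0.013 0.064] [0.627 0.065 0.11 ]
mouth [0.5738 0.0084 0.0516] axis [ 0.051 -0.485  0.873] lean 29.2 az -84.0 rms mm 2.17
mouth [0.5693 0.0068 0.0577] axis [ 0.023 -0.39   0.92 ] lean 23.0 az -86.6 rms mm 2.95
```

Tilt is about 29° with the expected geometry. I'll firm the grip, lift, then turn +92.5°.

{"method": "play_rows", "body": {"increments": "0 0 0 0 -0.2;0 0 0 0 -0.2;0 0 -0.7 0 -0.2;0 0 -1.5 0 -0.2;0 0 -2.5 0 -0.2", "grip_force": 60}}

```text
clock: 15.72
position: [0.5718, -0.0206, 0.1454]
ee_rot: [-2.117, -2.316, 0.004]
force: [-0.7, -0.2, -3.3]
width: 0.511
gripper_force: 60.0
```

{"method": "play_rows", "body": {"increments": "0 0 -3 0 -0.2;0 0 -3 0 -0.2;0 0 -3 0 -0.2;0 0 -3 0 -0.2;0 0 -2.5 0 -0.2"}}

```text
clock: 16.13
position: [0.5734, -0.0198, 0.2943]
ee_rot: [2.119, 2.319, 0.002]
force: [0.5, -0.7, -4.3]
width: 0.508
gripper_force: 60.0
```

{"method": "play_rows", "body": {"increments": "0 0 -1.5 0 -0.2;0 0 -0.7 2 -0.2;0 0 0 5 -0.2;0 0 0 6 -0.2;0 0 0 6.5 -0.2"}}

```text
clock: 16.55
position: [0.5732, -0.0201, 0.3141]
ee_rot: [-2.486, -1.92, -0.001]
force: [-0.1, 0.3, -3.3]
width: 0.506
gripper_force: 60.0
```

{"method": "play_rows", "body": {"increments": "0 0 0 6.5 -0.2;0 0 0 6.5 -0.2;0 0 0 6.5 -0.2;0 0 0 6.5 -0.2;0 0 0 6.5 -0.2"}}

```text
clock: 16.97
position: [0.5732, -0.0199, 0.3138]
ee_rot: [-2.924, -1.147, 0.0]
force: [1.1, -0.3, -3.1]
width: 0.51
gripper_force: 60.0
```

{"method": "play_rows", "body": {"increments": "0 0 0 6.5 -0.2;0 0 0 6.5 -0.2;0 0 0 6.5 -0.2;0 0 0 6.5 -0.2;0 0 0 5 -0.2"}}

```text
clock: 17.38
position: [0.5732, -0.0198, 0.3138]
ee_rot: [-3.124, -0.324, 0.0]
force: [0.5, -0.2, -3.1]
width: 0.506
gripper_force: 60.0
```

{"method": "play_rows", "body": {"increments": "0 0 0 3 -0.2;0 0 0 0 -0.2;0 0 0 0 -0.2"}}

```text
clock: 17.63
position: [0.5733, -0.0201, 0.3138]
ee_rot: [-3.131, -0.254, 0.0]
force: [0.3, -0.0, -3.6]
width: 0.507
gripper_force: 60.0
```

Run:
```python
from fit import *
go([.473,-.237,.288])
s=arm.observe(); print(s["force"].round(1),s["gripper_force"]); P=s["position"]
bowl(P-[0,0,.02],.15)
for n in("scene","top"):
  m,a=fit(np.load(n+"_b.npy"),[*(P+[.03,0,-.05]),0,-.5])
```

```text
pos [ 0.5733 -0.0201  0.3138] yaw x 9.3 tilt 0.03 q7 -1.63 w 0.507 t 17.63 cm in tool: [-13.39  19.79   2.57]
[ 0.3 -0.  -3.6] 59.99920964241028
scene 1486 [ 0.547 -0.081  0.245] [0.66  0.046 0.334]
top 110 [0.541 0.004 0.245] [0.567 0.04  0.268]
mouth [ 0.6029 -0.0154  0.266 ] axis [-0.442 -0.079  0.894] lean 26.7 az -169.9 rms mm 1.86
mouth [ 0.604  -0.0152  0.2592] axis [-0.329 -0.182  0.927] lean 22.1 az -151.0 rms mm 2.11
```

{"method": "play_rows", "body": {"increments": "0 0 0 3.4 -0.2;0 0 0 3.4 -0.2;-0.7 1.3 0 0 -0.2;-1.3 2.6 0 0 -0.2;-1.5 2.9 0 0 -0.2"}}

```text
clock: 18.15
position: [0.5414, -0.0889, 0.3136]
ee_rot: [-3.139, -0.071, -0.0]
force: [1.4, -0.2, -2.3]
width: 0.507
gripper_force: 60.0
```

{"method": "play_rows", "body": {"increments": "-1.5 2.9 0 0 -0.2;-1.5 2.9 0 0 -0.2;-1.5 2.9 0 0 -0.2;-1.5 2.9 0 0 -0.2;-1 2 0 0 -0.2"}}

```text
clock: 18.57
position: [0.475, -0.2321, 0.3137]
ee_rot: [3.14, 0.06, -0.001]
force: [0.6, 0.1, -3.0]
width: 0.509
gripper_force: 60.0
```

{"method": "play_rows", "body": {"increments": "-0.4 0.8 0.7 0 -0.2;0 0 1 0 -0.2;0 0 0.9 0 -0.2;0 0 0 0 -0.2;0 0 0 0 -0.2"}}

```text
clock: 18.98
position: [0.4735, -0.2351, 0.2868]
ee_rot: [-3.139, -0.067, 0.002]
force: [0.3, -0.4, -2.8]
width: 0.51
gripper_force: 60.0
```

Run:
```python
from fit import *
go([.473,-.237,.288])
s=arm.observe(); print(s["force"].round(1),s["gripper_force"]); P=s["position"]
bowl(P-[0,0,.02],.15)
Z=np.array([-.5,-.022,.866]); G=np.array([.577,-.233,.110])
for n in("scene","top"):
  m,a=fit(np.load(n+"_b.npy"),[*(P+[.03,0,-.05]),0,-.5])
  d=m-G; print("along",d@Z,"off",(d-(d@Z)*Z).round(4),"ang",np.arccos(a@Z).round(3))
p=vision.get_image("scene"); w=pts(p); f=p["frame"].astype(int)
W=(f.min(-1)>110)&(np.ptp(f,axis=-1)<40)&(np.hypot(w[...,0]-.59,w[...,1]+.228)<.06)&(w[...,2]>.075)&(w[...,2]<.14)
q=w[W]; print("ring now",len(q),((q.max(0)+q.min(0))/2).round(4))
save(p,"fin.png",(180,380,160,400),3)
```

```text
pos [ 0.4735 -0.2351  0.2868] yaw x 2.5 tilt 0.11 q7 -1.28 w 0.51 t 18.98 cm in tool: [-0.05  0.18 -0.12]
[ 0.3 -0.4 -2.8] 59.99895393848419
scene 1703 [ 0.456 -0.298  0.223] [ 0.561 -0.172  0.307]
top 196 [ 0.439 -0.243  0.214] [ 0.464 -0.184  0.253]
mouth [ 0.5031 -0.2334  0.2391] axis [-0.446 -0.026  0.895] lean 26.5 az -176.6 rms mm 1.91
along 0.14878837133894077 off [0.0005 0.0029 0.0003] ang 0.058
mouth [ 0.501  -0.2374  0.2415] axis [-0.462 -0.049  0.886] lean 27.7 az -174.0 rms mm 2.15
along 0.1519882370222596 off [-0.     -0.001  -0.0001] ang 0.046
ring now 261 [ 0.5809 -0.2323  0.103 ]
```

View pics/fin.png

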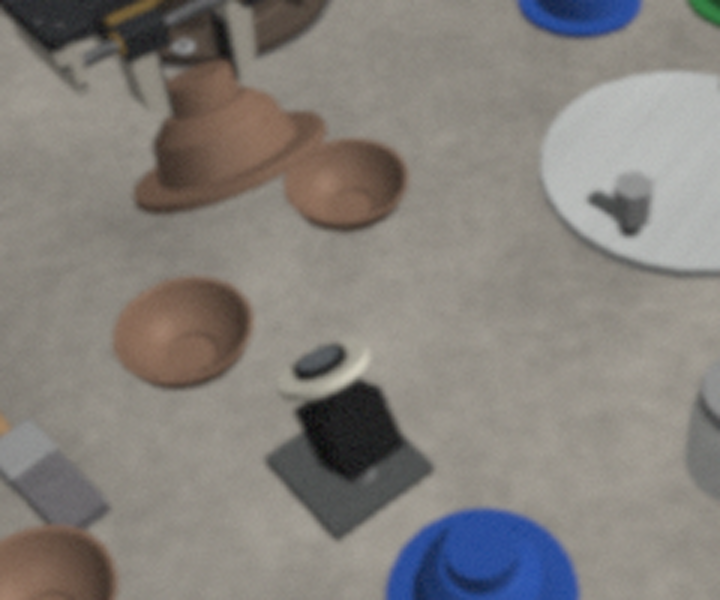

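The bowl is held tilted above the lens (rim at px (225,180), lens at (320,360)). It is within a few mm and about 0.05 rad. I'll settle, recheck the drift and sign off.

{"method": "play_rows", "body": {"increments": "0 0 0 0 -0.2;0 0 0 0 -0.2;0 0 0 0 -0.2;0 0 0 0 -0.2;0 0 0 0 -0.2"}}

```text
clock: 19.55
position: [0.4732, -0.2371, 0.2877]
ee_rot: [3.141, 0.062, 0.0]
force: [-0.2, 0.5, -2.9]
width: 0.51
gripper_force: 60.0
```

Run:
```python
from fit import *
s=arm.observe(); P=s["position"]; print(P,np.abs(s["dq"]).max(),s["gripper_force"])
bowl(P-[0,0,.02],.15,("scene",))
Z=np.array([-.5,-.022,.866]); G=np.array([.577,-.233,.110])
m,a=fit(np.load("scene_b.npy"),[*(P+[.03,0,-.05]),0,-.5]); d=m-G; al=d@Z; off=np.linalg.norm(d-al*Z); ang=np.arccos(a@Z)
print(al,off,ang)
if abs(al-.15)<.01 and off<.01 and ang<.09: print(job.sign_off())
```

```text
[ 0.47320041 -0.23709761  0.28772557] 0.00246292351332301 59.99882698059082
scene 1716 [ 0.454 -0.3    0.224] [ 0.561 -0.174  0.308]
mouth [ 0.5029 -0.2356  0.2401] axis [-0.445 -0.024  0.895] lean 26.5 az -176.9 rms mm 1.92
0.1497570278358928 0.0010843454868351818 0.05846692595990034
the job is handed in; nothing more can be done
None
```

I handed the job in at about 20 s with both hold-downs turned clear (each about 75–80° from the wheel-centre line) and the bowl held still, mouth to the lens; the last measurement put the rim 150 mm from the glass, about 1 mm off the line of sight and about 0.06 rad off square, and sign-off returned no verdict.

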